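Knife-edge check of two survey-drone rotors

TASK

Check the two drone rotors one after the other on the knife-edge balance: lay a rotor along the beam with its hub down between the two ridges, let go, stand clear and let the beam settle. If the beam stays nearly level, lay the rotor flat on the floor of the rectangular tray; if one blade clearly sinks, put it in the round dish; only then check the other rotor and sort it the same way (both may be good, or both bad). Leave the other things on the desk where they are.

Things in the scene. Friction and masses are not known exactly. Their poses are not given: they have to be found in the camera images.
- rotor_1_hub (a point): Centre, half-way up, of the hub of one two-blade drone rotor standing hub-down. Hub: aluminium cylinder, 32 mm diameter, 24 mm high, flat underside. Two black blades leave it at half height along local y: 183 mm tip to tip, up to 23 mm wide, undersides 8 mm above the hub's. z up. About 45 g. Grip the hub across local x. Centre of mass is 0 to 12 mm off the axis along y; nothing shows it.
- rotor_2_hub (a point): The same point of the second rotor, which looks exactly the same (and the same turned half round); it too may be balanced or off-centre.
- beam_seat (a point): Middle of the top of the balance's aluminium beam, 74 mm above the desk: the middle of a hub's underside goes here. Beam: 130 mm (local y) x 24 (x) x 14 thick, on a knife edge under its middle; z normal to its top. Two cross ridges on top, 5 mm high, 35.5 mm apart inside, hold the hub along y. Air beside the beam's middle is free for fingers. Steel base plate below, 90 x 110 x 12 mm.
- beam (a joint): Rocking angle of the beam, rad: 0 level, positive when its local +y end is up, stops at -0.22 and 0.22. Empty, it returns softly to level; a few N mm tilt it. With a balanced rotor between the ridges it settles within 0.09 of level, with an off-centre one beyond 0.11, mostly near a stop, heavy blade down, in about one second; judge at 0.10 (rotors near that may go either way).
- tray_floor (a point): Centre of the inner floor, 4 mm above the desk, of the fixed rectangular plywood tray for balanced rotors: inside 172 mm (local x) by 222 mm (local y), walls 4 mm thick, rim 22 mm above the desk. Rotors lie with their blades along the tray's y; two fit side by side, 36 mm either side of the centre along x.
- dish_floor (a point): Centre of the inner floor, 4 mm above the desk, of the fixed round steel dish for off-centre rotors: inside 236 mm diameter, wall 4 mm, rim 24 mm above the desk. Two rotors fit side by side, parallel, 36 mm either side of the centre.
Not all that is in view belongs to the job. What is shaped like the part that bears rotor_2_hub but green is not meant.

How it is judged:
By the outcome, as a careful person would: the job done as asked, in the order asked, and still so for the second after the job is handed in, with the robot touching nothing.
It also fails if it takes over 72 s, if anything falls off the work surface, if the arm or the gripper's body presses on something with over 40 N, if the wrist force passes 120 N, or if a joint passes its speed limit or range.

ROBOT

A 6-joint arm with a two-finger parallel gripper is mounted at the origin on the work surface. World frame = base frame: x ahead of the robot, y to its left, z up, the work surface at z = 0. Lengths are in m, angles in rad, forces in N, time in s.
With the tool pointing down it reaches from about 0.25 to 0.775 m from the base axis. Payload 8.9 kg.
Tool frame: the origin (TCP) lies at the very end of the fingers, on their centre line; the grasp point (between the pads) lies 19 mm behind it; z points along the fingers, y is the direction in which the jaws open and shut (so a half turn about z gives the same grasp; the last joint's range is limited). The gripper opens to 85 mm and grips with 20 to 120 N. Pads are 22 mm wide; open, the fingers measure 114 mm over their backs; the gripper's body (76 mm by 85 mm) begins 54 mm behind the grasp point. The pads swing forward as they close: fully open they stand 13 mm farther back than shut.
Start: joints at [-1.379, 0.291, -0.153, 1.127, 0, 1.431], TCP at [0.171, -0.497, 0.209] pointing down, gripper open.
Joint ranges: [-2.52, 2.52], [-0.91, 1.74], [-1.3, 1.37], [-1.96, 2.02], [-1.52, 1.47], [-3.14, 3.14]. Speed limits (rad/s): [2.22, 2.22, 2.79, 3.14, 3.14, 3.14].

INTERFACE

Orientations are given as a unit quaternion [w, x, y, z].
In Python, from rig import env gives the robot as it stands.
- The arm moves only by the shell command python3 -m inch 'ROWS' [OPENING] [FORCE]. ROWS is JSON, a list of rows, each a list of 4 numbers: the shift along the tool's x, y, z in cm, then the turn about the tool's z in rad. In form: [[dx, dy, dz, roll], ...]. A call has 1 to 10 rows; each row is the pose to reach, as a shift and turn from the pose commanded when the call began, along the tool's axes at that moment; what a row does not reach only later rows make up. A row lasts 1/8 s, in which the tool goes at most 62.5 mm and 10.7 degrees, less where a joint would pass 70% of its speed; a pose out of reach is approached as far as the arm can. A call with a gripper value outside its range is refused whole. OPENING is the finger opening in cm, from 0 to 8.54, set as the call begins (- or left out, the last holds). The fingers move at their own pace and stop on an object; FORCE is the grip in N (left out, the last holds). Time passes only in rows, so rows that repeat a pose let the fingers close. It gives the time, the measured TCP pose, the force and the opening at its end, in the units of the state.
- env.sense(): the state, without advancing time (a new reading comes with each control period).
- env.snapshot(name): name is "scene" or "top" or "wrist"; returns a dict with "color" (400x640x3 uint8, red, green, blue), "z_map" (400x640 float32, m along the optical axis (not along the pixel's ray), 0 where there is no reading), "intrinsics" (3x3 intrinsics, pixels), "R" (3x3) and "t" (3): a world point X has camera coordinates R X + t. Camera axes: x right, y down, z forward; pixel columns grow to the right and rows downward; lengths in m; the calibration is good to about 2 mm. The wrist camera is an equidistant fisheye: a pixel r from the principal point sees the ray r / f radians off the axis. A picture is of the moment at which its call begins.
- env.finish_job(): hands the job in, once; it reports no verdict.
The state is a dict: "time_s": time; "qpos": joint angles; "joint_vel": joint speeds; "tau": joint torques, N m; "eef_pos": TCP position; "tool_rot": TCP orientation; "force": force on the tool from outside, world axes, zero at the start; "torque": the same for the moment, N m; "grip_width": finger opening in m.
Only numpy, scipy, OpenCV 4.12 (cv2) and the standard library are available. Lean on these libraries where they do the work, as an engineer would, in place of code of your own. Each camera call takes 0.05 s, during which the arm holds its last target. There are 200 camera calls.

## Working session

There is one attempt and no reset: what is moved stays moved. The work goes in short steps, Python scripts to look and compute and a shell command to move; the robot and the scene stay as the last step left them, time stands still between calls to the robot, and variables do not carry over. Pictures are saved under pics/ and viewed, about 8 in all and at most 12, crops included, and the job is handed in when it is done.

```bash
ls; mkdir -p pics; cat > h.py <<'E'
import numpy as np, cv2
from rig import env
def snap(n):
    s=env.snapshot(n); np.savez('last_%s.npz'%n,**s); return s
def save(img,p): cv2.imwrite(p,cv2.cvtColor(img,cv2.COLOR_RGB2BGR))
def cast(s,u,v,z):  # pinhole pixel -> world on plane z
    K=s['intrinsics'];R=s['R'];t=s['t']
    d=R.T@np.linalg.inv(K)@np.array([u,v,1.]);c=-R.T@t
    return c+d*(z-c[2])/d[2]
def cloud(s):
    K=s['intrinsics'];z=s['z_map'];v,u=np.mgrid[:z.shape[0],:z.shape[1]]
    P=np.stack([(u-K[0,2])/K[0,0]*z,(v-K[1,2])/K[1,1]*z,z],-1)
    return (P-s['t'])@s['R']
E
python3 - <<'E'
from h import *
print(env.sense())
a=snap('top');b=snap('scene')
print(a['R'],-a['R'].T@a['t'],a['intrinsics'],-b['R'].T@b['t'])
save(a['color'],'pics/top0.png');save(b['color'],'pics/scene0.png')
E
```

```text
pics
{'time_s': 0.0, 'qpos': array([-1.37927282e+00,  2.91276841e-01, -1.54119754e-01,  1.12668973e+00,
       -2.78673465e-05,  1.43148184e+00]), 'joint_vel': array([-1.13144713e-04,  3.49856463e-05, -2.91723011e-04, -1.68181090e-03,
       -1.12261603e-03,  4.19157098e-04]), 'tau': array([ 4.73184573e-04, -5.37137997e+01,  3.31376266e+01,  1.56797783e-02,
       -2.70142000e-04,  9.21587286e-06]), 'eef_pos': array([ 0.17043729, -0.49607673,  0.20793656]), 'tool_rot': array([-6.44417136e-04,  9.86349241e-01,  1.64665598e-01, -3.07644322e-05]), 'force': array([-1.04246046, -0.47971985,  0.03956726]), 'torque': array([-0.00874043,  0.00498804,  0.00361952]), 'grip_width': 0.08532411657818412}
[[ 0.01599692 -0.99975642  0.01520494]
 [-0.99240809 -0.01773029 -0.12170385]
 [ 0.12194379 -0.01314262 -0.99244999]] [0.26457322 0.01912366 1.32034876] [[442.91105301   0.         327.15475736]
 [  0.         442.91105301 201.95001404]
 [  0.           0.           1.        ]] [ 1.47029553 -0.15953087  0.98003446]
```

View pics/top0.png

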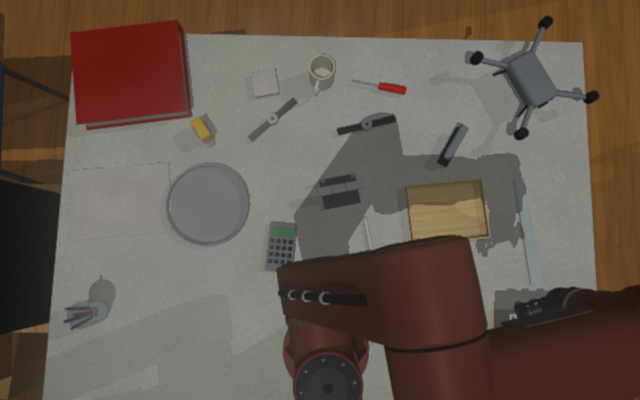

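View pics/scene0.png

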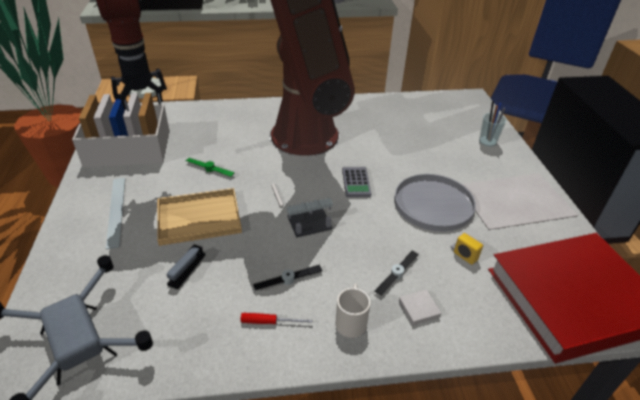

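Top view: rotor candidates are at (273,118) and (367,124). The balance is at (340,190), the tray at (447,212) and the dish at (208,203). The scene view also shows a green rotor at (210,166), which is the decoy. The two black-bladed ones with aluminium hubs fit, and I'll confirm them in an enlarged crop.

```bash
python3 - <<'E'
from h import *
a=dict(np.load('last_top.npz'))
c=a['color'][90:250,235:500]
save(cv2.convertScaleAbs(cv2.resize(c,None,fx=3,fy=3,interpolation=cv2.INTER_CUBIC),alpha=1.5),'pics/crop1.png')
P=cloud(a)
np.set_printoptions(precision=4,suppress=True)
for n,(u0,u1,v0,v1),lo,hi in [('r1',(245,302,92,142),.006,.035),('r2',(333,400,108,140),.006,.035),('beam',(310,370,165,215),.066,.09),('base',(310,370,165,215),.005,.02),('tray rim',(400,495,175,243),.017,.027),('dish rim',(160,255,155,250),.019,.03),]:
    Q=P[v0:v1,u0:u1].reshape(-1,3);m=(Q[:,2]>lo)&(Q[:,2]<hi)&(np.abs(Q[:,0])<1)
    Q=Q[m]
    if len(Q)<5: print(n,len(Q));continue
    r=cv2.minAreaRect((Q[:,:2]*1000).astype(np.float32)); print(n,len(Q),Q.mean(0),r)
E
```

```text
r1 569 [0.6893 0.1753 0.0159] ((684.4296875, 172.01437377929688), (144.73751831054688, 163.9196014404297), 82.8133773803711)
r2 478 [ 0.665  -0.1142  0.0158] ((669.9943237304688, -113.31953430175781), (91.53167724609375, 201.9231719970703), 1.2308599948883057)
beam 394 [ 0.4606 -0.0349  0.0744] ((461.33868408203125, -34.85126495361328), (24.902612686157227, 129.3972625732422), 11.804967880249023)
base 776 [ 0.4557 -0.0364  0.0119] ((464.9372863769531, -34.596046447753906), (148.88504028320312, 176.5294189453125), 1.0208513736724854)
tray rim 324 [ 0.4279 -0.3692  0.0216] ((405.1275939941406, -356.019287109375), (180.15341186523438, 231.75592041015625), 6.75609827041626)
dish rim 396 [0.4119 0.3582 0.0233] ((411.76165771484375, 354.5650329589844), (240.2665252685547, 242.117431640625), 0.8701962232589722)
```

View pics/crop1.png

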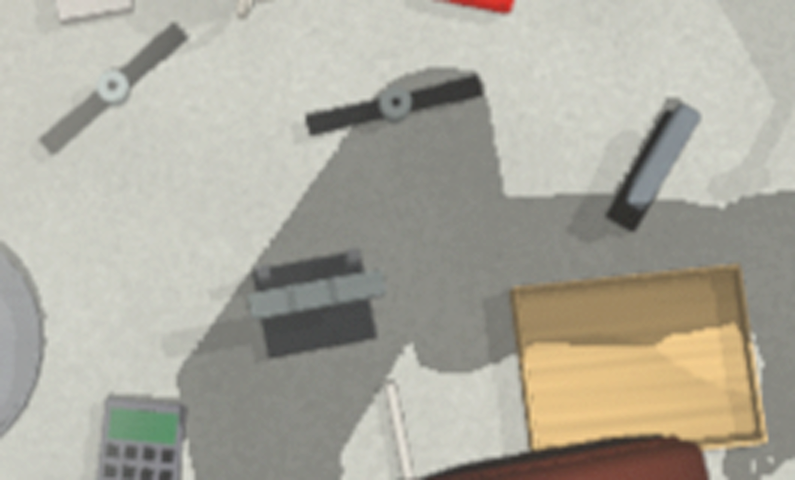

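Two black-bladed rotors with light hubs are confirmed at top pixels (273,119) and (367,124). The beam has two ridges and sits in the middle, and the green rotor is the decoy. Next I'll measure them precisely.

```bash
python3 - <<'E'
from h import *
np.set_printoptions(precision=4,suppress=True)
a=dict(np.load('last_top.npz'));P=cloud(a);H=P[...,2]
for n,(u,v) in dict(r1=(273,119),r2=(367,124)).items():
    m=((H>.008)&(H<.04)).astype(np.uint8)
    k,l,_,_=cv2.connectedComponentsWithStats(m,connectivity=8)
    q=P[l==l[v,u]];print(n,len(q),'rect',cv2.minAreaRect((q[:,:2]*1000).astype(np.float32)))
    f=cv2.fitLine((q[:,:2]*1000).astype(np.float32),cv2.DIST_HUBER,0,.01,.01).ravel();print(' line',f,np.degrees(np.arctan2(f[1],f[0])))
    h=q[(q[:,2]>.0205)];print(' hub',len(h),h.mean(0),(h.min(0)+h.max(0))/2, np.ptp(h,0))
    # hub circle in colour (ray cast at z=.024)
m=(H>.0765)&(H<.095);m[:165]=0;m[215:]=0;m[:,:310]=0;m[:,370:]=0
h=P[m];print('ridges',len(h))
ax=np.array([-np.sin(np.radians(11.8)),np.cos(np.radians(11.8))]);d=(h[:,:2]-[.4613,-.0349])@ax
print(np.sort(np.round(d*1000,1)))
m=(H>.066)&(H<.095);m[:165]=0;m[215:]=0;m[:,:310]=0;m[:,370:]=0
f=cv2.fitLine((P[m][:,:2]*1000).astype(np.float32),cv2.DIST_L2,0,.01,.01).ravel();print('beam',f,np.degrees(np.arctan2(f[1],f[0])))
f=P[190:235,420:480].reshape(-1,3);print('z floor',np.median(f[:,2]), 'desk',np.median(H[130:150,300:330]))
E
```

```text
r1 445 rect ((676.442138671875, 171.0276641845703), (30.46240234375, 181.7774658203125), 41.47258377075195)
 line [  0.6852  -0.7283 677.0543 170.5994] -46.7458
 hub 78 [0.6752 0.1717 0.0242] [0.6692 0.1753 0.0256] [0.1046 0.0874 0.01  ]
r2 440 rect ((664.7879028320312, -114.47444152832031), (31.209089279174805, 183.9434356689453), 12.562801361083984)
 line [   0.2607   -0.9654  664.8537 -114.385 ] -74.88994
 hub 88 [ 0.6652 -0.1151  0.0246] [ 0.6575 -0.1166  0.0254] [0.0463 0.1603 0.0098]
ridges 81
[-62.4 -61.4 -59.  -57.3 -54.6 -51.2 -49.7 -49.  -48.6 -46.2 -42.4 -41.8
 -40.7 -40.1 -37.2 -35.  -34.6 -34.5 -31.8 -28.9 -27.  -26.  -23.1 -22.2
 -21.2 -20.5 -20.4 -20.4 -19.9 -19.5 -19.3 -19.2 -18.5 -17.9 -17.7 -17.4
 -14.4 -14.1 -11.   -8.   -7.   -6.   -5.9  -4.7  -4.3  -3.2  -0.4   0.7
   3.5   4.1   5.1   5.7  10.2  13.1  18.   18.4  18.7  19.   19.2  20.
  20.3  20.4  20.8  21.4  21.6  24.1  25.3  29.7  33.1  35.2  35.9  38.7
  40.5  43.7  44.7  53.1  55.8  59.8  61.4  63.2  63.7]
beam [  0.2053  -0.9787 460.5996 -34.8904] -78.1549
z floor 0.004265682158873893 desk -1.5283962188234754e-05
```

```bash
cat >> h.py <<'E'
from scipy.spatial.transform import Rotation as Ro
def goto(x,y,z,yawdeg,s=None):
    s=s or env.sense(); R=Ro.from_quat(s['tool_rot'],scalar_first=True).as_matrix()
    yaw=np.arctan2(R[1,0],R[0,0]); d=R.T@(np.array([x,y,z])-s['eef_pos'])*100
    dy=(np.radians(yawdeg)-yaw+np.pi)%(2*np.pi)-np.pi
    print('dx dy dz roll',np.round(d,2),round(-dy,3),' now',np.round(s['eef_pos'],4),'yaw',round(np.degrees(yaw),2),'tilt',np.round(R[:2,2],4),'t',round(s['time_s'],2),'F',np.round(s['force'],1),'w',round(s['grip_width'],4))
E
python3 -c "
from h import *
goto(.665,-.1147,.14,104)"
```

```text
dx dy dz roll [ 59.16 -20.     6.83] -1.484  now [ 0.1705 -0.4961  0.208 ] yaw 18.95 tilt [-0.0002  0.0011] t 0.1 F [-0.1  0.3 -0.5] w 0.0854
```

```bash
python3 -m inch '[[59.2,-20,0,-1.484],[59.2,-20,0,-1.484],[59.2,-20,0,-1.484],[59.2,-20,0,-1.484],[59.2,-20,0,-1.484],[59.2,-20,0,-1.484],[59.2,-20,2,-1.484],[59.2,-20,4,-1.484],[59.2,-20,6.8,-1.484],[59.2,-20,6.8,-1.484]]' 6.0 40; python3 -m inch '[[0,0,0,0],[0,0,0,0],[0,0,0,0]]'
python3 - <<'E'
from h import *
goto(.665,-.1147,.14,104)
a=snap('wrist');save(a['color'],'pics/w1.png');print(a['intrinsics'],a['R'],-a['R'].T@a['t'])
E
```

```text
time_s: 1.35
eef_pos: [0.6585, -0.12, 0.1438]
tool_rot: [-0.0, 0.616, 0.788, -0.0]
force: [0.6, -1.2, 1.0]
grip_width: 0.0605
time_s: 1.72
eef_pos: [0.6568, -0.1225, 0.1456]
tool_rot: [0.0, 0.616, 0.788, 0.0]
force: [-0.5, 0.4, 0.8]
grip_width: 0.0594
dx dy dz roll [0.56 0.98 0.56] -0.002  now [ 0.6568 -0.1225  0.1456] yaw 103.91 tilt [ 0.0007 -0.0004] t 1.73 F [-0.5  0.4  0.8] w 0.0594
[[309.70691629   0.         321.48891925]
 [  0.         309.70691629 200.17655903]
 [  0.           0.           1.        ]] [[ 9.70551348e-01  2.40893179e-01  7.46115512e-04]
 [ 2.30412420e-01 -9.29219482e-01  2.88896644e-01]
 [ 7.02865360e-02 -2.80217113e-01 -9.57360001e-01]] [ 0.63839738 -0.05166592  0.31053261]
```

View pics/w1.png

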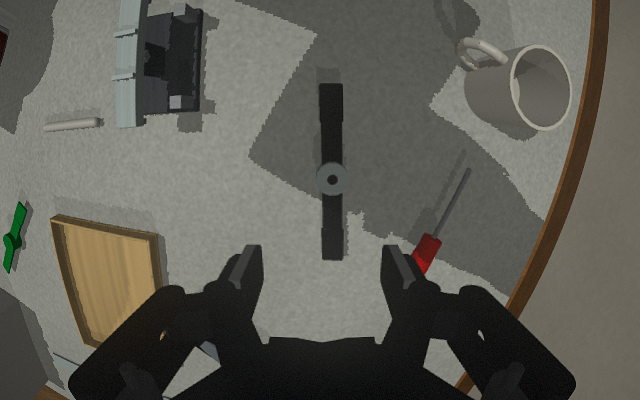

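The wrist view shows rotor 2's hub at (332,179), with blade tips at (331,84) and (332,260) between the fingers. I'll refine from this.

```bash
cat >> h.py <<'E'
def fcast(s,u,v,z):
    K=s['intrinsics'];x=np.array([u-K[0,2],v-K[1,2]]);r=np.hypot(*x);th=r/K[0,0]
    d=s['R'].T@np.array([*(x/max(r,1e-9)*np.sin(th)),np.cos(th)]);c=-s['R'].T@s['t']
    return c+d*(z-c[2])/d[2]
def hub(s,guess,ztop=.024,zbl=.014,rad=.11):
    # bright/grey hub + dark blades: use depth: points by fisheye rays
    K=s['intrinsics'];z=s['z_map'];v,u=np.mgrid[:400,:640].astype(float)
    x=u-K[0,2];y=v-K[1,2];r=np.hypot(x,y)+1e-9;th=r/K[0,0];t=np.tan(np.minimum(th,1.4))
    C=np.stack([x/r*t*z,y/r*t*z,z],-1);return (C-s['t'])@s['R']
E
python3 - <<'E'
from h import *
np.set_printoptions(precision=4,suppress=True)
a=dict(np.load('last_wrist.npz'));W=hub(a,None)
g=cv2.cvtColor(a['color'],cv2.COLOR_RGB2GRAY)
print('desk z',np.median(W[150:200,270:300,2]))
m=(g<40).astype(np.uint8);m[:70]=0;m[275:]=0;m[:,:310]=0;m[:,350:]=0
hubm=((g>=55)&(W[...,2]>.008)).astype(np.uint8);hubm[:155]=0;hubm[205:]=0;hubm[:,:305]=0;hubm[:,360:]=0
c=max(cv2.findContours(hubm,0,2)[0],key=cv2.contourArea);cc,rr=cv2.minEnclosingCircle(c);print('hub px',cc,rr,fcast(a,*cc,.024))
q=(W[...,2]>.008)&(W[...,2]<.04);q[:70]=0;q[275:]=0;q[:,:300]=0;q[:,:]&=True;q[:,365:]=0
k,l,st,_=cv2.connectedComponentsWithStats(q.astype(np.uint8));i=l[179,340];Q=W[l==i];print(st[i],Q[:,2].max())
print(cv2.minAreaRect((Q[:,:2]*1000).astype(np.float32)))
f=cv2.fitLine((Q[:,:2]*1000).astype(np.float32),cv2.DIST_HUBER,0,.01,.01).ravel();print(f,np.degrees(np.arctan2(f[1],f[0])))
h=Q[Q[:,2]>.0205];print(len(h),h.mean(0),np.ptp(h,0))
# beam ridge/top in wrist view
b=(W[...,2]>.064)&(W[...,2]<.09);b[160:]=0;b[:,:90]=0;b[:,200:]=0;B=W[b];print('beam',len(B),cv2.minAreaRect((B[:,:2]*1000).astype(np.float32)),B[:,2].mean())
E
```

```text
desk z -0.0003270947044373222
hub px (337.20001220703125, 181.0) 23.495628356933594 [ 0.6693 -0.1135  0.024 ]
[ 316   83   33  178 4065] 0.025890634173953323
((664.1091918945312, -112.92936706542969), (30.679914474487305, 182.92347717285156), 15.67500114440918)
[   0.2592   -0.9658  662.5388 -106.9406] -74.974884
855 [ 0.6641 -0.1127  0.0237] [0.0313 0.0323 0.0053]
beam 3362 ((461.23052978515625, -39.65102767944336), (26.549083709716797, 119.09651184082031), 12.01989459991455) 0.07282140558044696
```

```bash
python3 -c "
from h import *
goto(.6642,-.1130,.004,105.2)"
```

```text
dx dy dz roll [ 0.77  0.93 14.17] -0.023  now [ 0.6569 -0.1226  0.1457] yaw 103.9 tilt [ 0.001  -0.0005] t 1.77 F [ 0.3 -0.3  0.4] w 0.0601
```

```bash
python3 -m inch '[[0.77,0.93,4,-0.023],[0.77,0.93,8,-0.023],[0.77,0.93,12,-0.023],[0.77,0.93,13.5,-0.023],[0.77,0.93,14.0,-0.023],[0.77,0.93,14.0,-0.023]]'; python3 -c "
from h import *
goto(.6642,-.1130,.004,105.2)"
```

```text
time_s: 2.52
eef_pos: [0.6652, -0.1123, 0.0061]
tool_rot: [0.001, 0.607, 0.795, 0.0]
force: [0.2, 0.3, -0.2]
grip_width: 0.0597
dx dy dz roll [-0.05 -0.12  0.21] 0.001  now [ 0.6652 -0.1123  0.0061] yaw 105.28 tilt [ 0.0018 -0.0005] t 2.52 F [ 0.2  0.3 -0.2] w 0.0597
```

```bash
python3 -m inch '[[-0.05,-0.1,0.1,0],[-0.05,-0.1,0.1,0],[-0.05,-0.1,0.1,0],[-0.05,-0.1,0.1,0],[-0.05,-0.1,0.1,0]]' 2.5 40; python3 -c "
from h import *
goto(.4606,-.0349,.13,101.9)"
```

```text
time_s: 3.15
eef_pos: [0.6636, -0.1125, 0.0038]
tool_rot: [-0.0, 0.607, 0.795, -0.0]
force: [-0.6, -0.6, 0.0]
grip_width: 0.0249
dx dy dz roll [ 12.84 -17.53 -12.62] 0.059  now [ 0.6636 -0.1125  0.0038] yaw 105.3 tilt [-0. -0.] t 3.15 F [-0.6 -0.6  0. ] w 0.0249
```

The width of 24.9 mm means the fingers closed on something other than the 32 mm hub, or on nothing. I'll look.

```bash
python3 - <<'E'
from h import *
a=snap('wrist');save(a['color'],'pics/w2.png')
E
```

```text
(no output)
```

View pics/w2.png

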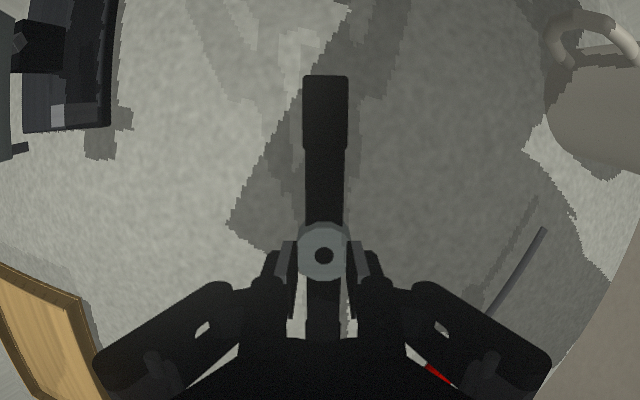

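```bash
python3 - <<'E'
from h import *
np.set_printoptions(precision=4,suppress=True)
a=dict(np.load('last_wrist.npz'));W=hub(a,None)
q=W[200:295,285:362].reshape(-1,3);
for lo,hi in [(.0,.006),(.006,.02),(.02,.028),(.028,.06)]:
    k=q[(q[:,2]>lo)&(q[:,2]<hi)];print(lo,len(k),k.mean(0))
print(fcast(a,323,251,.024),fcast(a,325,112,.016),W[251,310],W[110,325],W[250,340])
s=env.sense();X=a['R']@s['eef_pos']+a['t'];
def proj(P):
    X=a['R']@P+a['t'];r=np.hypot(*X[:2]);return a['intrinsics'][:2,2]+X[:2]/r*np.arctan2(r,X[2])*a['intrinsics'][0,0]
print('tcp px',proj(s['eef_pos']),'grasp',proj(s['eef_pos']+[0,0,.019]),s['eef_pos'])
E
```

```text
0.0 544 [ 0.662  -0.1106  0.0006]
0.006 1662 [ 0.6627 -0.108   0.0148]
0.02 2385 [ 0.6631 -0.1119  0.0236]
0.028 1129 [ 0.6625 -0.106   0.0445]
[ 0.6631 -0.1105  0.024 ] [ 0.6455 -0.0428  0.016 ] [ 0.6566 -0.1123  0.0241] [ 0.6453 -0.0419  0.0133] [ 0.6716 -0.1079  0.0234]
tcp px [322.6907 238.7319] grasp [322.824  253.3328] [ 0.6635 -0.1125  0.0037]
```

```bash
python3 -m inch '[[0,0,0,0],[0,0,0,0]]' 1.5 40; python3 - <<'E'
from h import *
a=snap('wrist');save(cv2.resize(a['color'][180:320,230:420],None,fx=4,fy=4),'pics/w3.png')
E
```

```text
time_s: 3.45
eef_pos: [0.6635, -0.1125, 0.0037]
tool_rot: [-0.0, 0.607, 0.795, -0.0]
force: [-0.1, -0.1, -0.2]
grip_width: 0.015
```

View pics/w3.png

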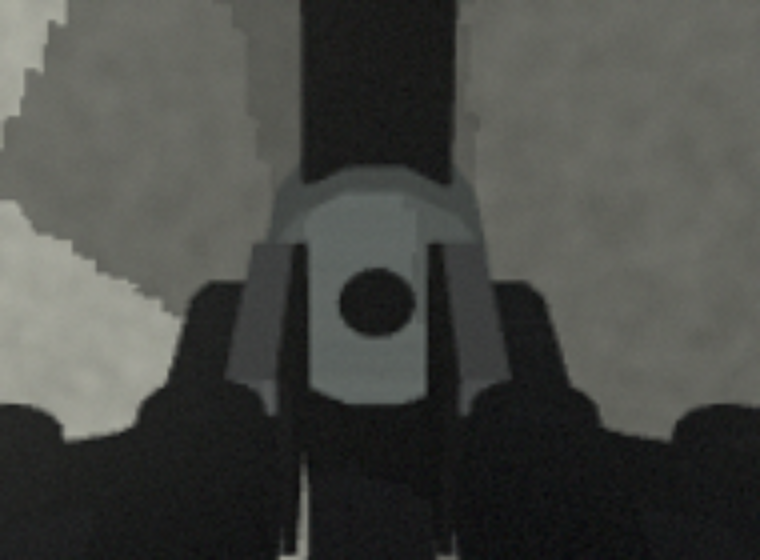

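```bash
python3 - <<'E'
from h import *
np.set_printoptions(precision=1,suppress=True,linewidth=200)
a=dict(np.load('last_wrist.npz'));W=hub(a,None)
print('cols',list(range(284,364,3)))
for v in range(232,312,5): print(v,np.round(W[v,284:364:3,2]*1000).astype(int))
E
```

```text
cols [284, 287, 290, 293, 296, 299, 302, 305, 308, 311, 314, 317, 320, 323, 326, 329, 332, 335, 338, 341, 344, 347, 350, 353, 356, 359, 362]
232 [-1 -1  0  0 -2 11 17 23 22 23 23 24 23 24 23 24 24 24 24 24 22 16  0 -1 -1 -1  1]
237 [ 0  0  1  0  6 21 23 24 24 23 23 25 24 24 24 24 24 23 23 23 23 23 17  0  0  0 -2]
242 [-1  0  0 32 32 31 32 32 23 24 24 24 25 24 24 23 24 24 32 32 32 31 33 -1  1 -1  0]
247 [ 0 -1  0 38 37 37 38 39 23 24 24 24 23 24 24 25 23 24 38 37 38 37 37 -1  1  0  0]
252 [35 35 34 43 43 42 43 41 23 24 23 25 24 24 24 23 23 23 40 42 42 42 43 36 35 35 35]
257 [41 41 48 48 48 49 49 41 24 24 24 24 25 24 24 23 24 24 41 48 49 48 50 49 42 40 41]
262 [46 44 53 53 54 54 54 42 23 23 23 24 24 23 24 23 23 25 42 52 53 52 52 53 46 46 46]
267 [50 57 57 56 56 58 58 43 23 25 24 23 23 23 24 24 23 23 43 57 56 57 57 57 57 50 50]
272 [55 60 61 61 61 61 61 43 24 24 23 23 24 24 23 24 24 23 43 60 62 62 61 61 62 54 55]
277 [70 67 67 63 64 64 64 44 14 24 24 24 23 23 24 24 23 23 44 63 64 63 63 68 68 70 70]
282 [73 71 70 71 70 63 64 44 15 14 15 16 15 15 15 15 14 14 45 63 63 69 70 70 71 72 73]
287 [75 74 74 75 72 64 63 46 14 16 15 14 14 15 15 14 14 14 46 63 63 71 73 74 75 74 75]
292 [77 77 77 77 73 63 64 47 14 14 15 16 15 15 15 15 14 14 47 63 64 74 77 77 79 77 77]
297 [81 80 81 80 74 66 63 47 15 16 15 14 15 15 15 14 14 15 47 63 67 75 81 81 80 82 81]
302 [83 83 84 83 72 67 63 -1 15 15 14 15 14 15 15 14 15 14 57 63 67 72 84 83 83 83 84]
307 [93 93 93 93 73 68 63 57 14 15 14 14 14 14 15 14 15 15 58 63 68 73 93 93 93 93 94]
```

The pads closed over the hub: their ends show in depth at z≈0.030 although the TCP reads 0.004. So the fingertips sit about 25 mm behind the reported TCP. I'll open, go down stepwise and check the tip heights in depth.

```bash
python3 -m inch '[[0,0,0,0],[0,0,0,0],[0,0,0.5,0],[0,0,1.0,0],[0,0,1.0,0]]' 5.5 40; python3 - <<'E'
from h import *
a=snap('wrist');W=hub(a,None);s=env.sense();print(s['eef_pos'],s['force'],s['grip_width'])
for v in range(220,300,5): print(v,np.round(W[v,250:400:5,2]*1000).astype(int))
E
```

```text
time_s: 4.12
eef_pos: [0.663, -0.1123, -0.007]
tool_rot: [-0.001, 0.607, 0.795, -0.0]
force: [0.2, -0.1, 0.1]
grip_width: 0.0549
[ 0.66325036 -0.11238112 -0.00666612] [ 0.70761263 -0.25548838  0.64487727] 0.05514499037114978
220 [  1   0   0  -1 158  -1  -1   0   0   0  -1  14  15  13  16  14  14  14
  14   0   0  -1  -1   0   1   0   0  -1  -1   0]
225 [ 1  0  0  0  0  0  0 -1 -1 -1 -1 13 16 14 14 16 15 15 15  0  0  0  0 -1
  0  1  0 -1  0  0]
230 [ 1  1  0  0 -1  0 -1  0 -1  0  0 13 15 14 15 16 15 15 14  4  0  0 -1 -1
 -1 -2  0 -1  0 -1]
235 [ 0  0 -1  0  0  0  0 -1  0  0  6 14 18 21 22 21 22 20 18 12  2  1 -1  0
 -1  0 -1 -1  0 -1]
240 [ 0 -2  1  0 -1  0 -1  0  0  0 13 20 24 23 24 23 23 22 23 20 11 -1  0  0
  0  0  1  0  0  0]
245 [26 25 26 24  0  0 -1  0 -1  0 21 24 23 24 23 24 23 23 24 22 19  1 -1  0
 -1  0 26 25 25  0]
250 [32 31 31 24 -1  0 -1 -1 -1 20 23 23 24 23 24 25 23 23 24 25 23 -1  0  0
 -1  0 27 31 31 31]
255 [37 35 35 25 -1 -1  0  0  1 24 24 23 24 22 24 23 23 25 24 23 24 23 -1 -1
  0 -1 29 35 35 37]
260 [42 42 36 27  0  0 -1  0  0 24 24 24 24 24 24 23 24 24 25 24 24 23  0 -1
  1 -1 31 41 41 41]
265 [45 45 37 28 -1 -1 -1  0  0 25 24 24 24 24 24 25 24 23 24 23 23 24 -1 -1
  0  0 32 41 45 45]
270 [51 49 37 26  0 -1  0  0  0 25 24 25 24 23 24 24 24 23 24 23 23 23  0  0
  0 -1 32 42 50 51]
275 [53 49 37 28  0 -1  0 -1  0 -1 24 24 23 24 24 23 24 24 24 23 24  0  0  0
  0 22 34 43 52 55]
280 [57 50 41 29  0  0  0  1 -1  0 25 23 24 23 24 23 24 24 24 23 24  0 -1  0
  0 23 35 42 54 57]
285 [57 51 42 30  0 -1  0  0 -1 -2 -1 23 23 23 24 23 23 22 23 24 -1 -1  0  0
 -1  1 35 47 54 57]
290 [57 52 44 34 -1 -1  0 -1  0  0 -1  0 14 24 22 24 24 24 14 -1 -1  0 -1 -1
  1 -1 35 47 54 57]
295 [58 54 44  0  0  0  0  0  0  0  1 -1 15 15 14 14 15 15 15  0  0 -1 -1  0
  0  0 36 47 55 57]
```

```bash
python3 -m inch '[[0,0,0.6,0],[0,0,1.2,0],[0,0,1.5,0],[0,0,1.5,0]]'; python3 -m inch '[[0,0,0,0],[0,0,0,0],[0,0,0,0],[0,0,0,0]]' 2.0 40; python3 - <<'E'
from h import *
a=snap('wrist');W=hub(a,None);s=env.sense();print(s['eef_pos'],s['force'],s['grip_width'])
for v in range(230,300,6): print(v,np.round(W[v,275:375:4,2]*1000).astype(int))
E
```

```text
time_s: 4.68
eef_pos: [0.6633, -0.1124, -0.0216]
tool_rot: [-0.0, 0.607, 0.795, -0.0]
force: [1.3, 0.4, -0.8]
grip_width: 0.055
time_s: 5.18
eef_pos: [0.6639, -0.1126, -0.0208]
tool_rot: [0.0, 0.607, 0.795, 0.0]
force: [-0.7, 0.1, 3.9]
grip_width: 0.0299
[ 0.66390195 -0.11261199 -0.02084497] [-0.01967627 -0.63654803  3.07739942] 0.03023768522423443
230 [ 0  0 -2  0  0 -1 -1 14 15 16 14 15 14 14 14 15 15 15  0  1 -1 -1 -1  0
  0]
236 [ 0 -1  0  0  1  0  0 14 14 14 14 15 15 15 15 15 16 16 -1 -1  0 -1  0 -1
 -1]
242 [-1  8  7  7  7  3  7 13 14 16 17 17 17 17 17 13 15 14  2  1  8  8  8 -1
  1]
248 [-1 13 14 14  9 11 16 19 21 23 23 23 23 25 23 21 19 18 11  3 15 14 14 13
  1]
254 [20 20 21 20 10 19 23 24 23 24 23 24 23 24 23 23 24 24 19 12 19 21 20 19
 12]
260 [26 26 25 25 19 24 23 24 24 24 24 23 23 25 24 23 24 24 24 20 19 26 26 27
 26]
266 [32 31 31 26 24 23 24 24 24 24 25 25 24 24 24 23 23 24 24 24 20 32 31 33
 32]
272 [ 37  38  37  26  23  23  24  24  24  24 144  24  24  24  24  24  23  24
  24  24  23  36  37  38  37]
278 [40 39 38 27 23 24 24 24 24 25 24 24 23 24 24 23 25 24 24 22 27 37 39 39
 43]
284 [48 40 40 32 24 23 24 24 23 24 24 24 25 24 23 23 24 23 24 24 27 38 40 46
 48]
290 [51 42 39 33 24 24 24 23 24 23 24 23 24 23 23 25 24 23 24 24 29 38 41 52
 52]
296 [56 45 40 33  0  0 24 24 23 24 24 24 24 24 22 23 24 23 24  0 29 39 43 56
 55]
```

Gripped at 30 mm on the hub, with the TCP reading 20.8 mm below the hub's underside. Lifting and moving above the beam.

```bash
python3 -c "
from h import *
goto(.4605,-.034,.10,101.9)"
```

```text
dx dy dz roll [ 12.94 -17.54 -12.1 ] 0.059  now [ 0.6639 -0.1126 -0.0208] yaw 105.3 tilt [ 0.0007 -0.0002] t 5.22 F [-0.  -0.6  3.1] w 0.0302
```

```bash
python3 -m inch '[[0,0,-3,0],[0,0,-7,0],[2,-2.7,-12,0],[5,-6.7,-12.1,0.03],[8,-10.8,-12.1,0.059],[10.5,-14,-12.1,0.059],[12.2,-16.5,-12.1,0.059],[12.9,-17.5,-12.1,0.059],[12.9,-17.5,-12.1,0.059],[12.9,-17.5,-12.1,0.059]]'; python3 - <<'E'
from h import *
goto(.4605,-.034,.10,101.9)
a=snap('wrist');W=hub(a,None);save(a['color'],'pics/w4.png')
E
```

```text
time_s: 6.48
eef_pos: [0.4621, -0.0347, 0.0999]
tool_rot: [0.001, 0.63, 0.777, 0.0]
force: [0.3, -0.2, -0.7]
grip_width: 0.03
dx dy dz roll [ 0.1  -0.14 -0.01] 0.0  now [ 0.4621 -0.0347  0.0999] yaw 101.9 tilt [ 0.0012 -0.0003] t 6.47 F [ 0.3 -0.2 -0.7] w 0.03
```

View pics/w4.png

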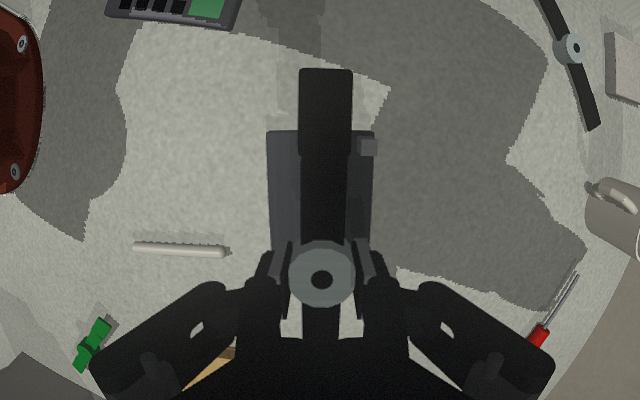

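The rotor is held level above the balance, hub at (322,278), but its blade hides the beam. I'll sidestep 6 cm to see the ridges and measure them relative to the hub with the same camera.

```bash
python3 -m inch '[[0,4,0,0],[0,6,0,0],[0,6,0,0],[0,6,0,0]]'; python3 - <<'E'
from h import *
goto(.4605,-.034,.10,101.9)
a=snap('wrist');save(a['color'],'pics/w5.png')
E
```

```text
time_s: 7.02
eef_pos: [0.5187, -0.022, 0.0993]
tool_rot: [-0.001, 0.63, 0.777, -0.0]
force: [0.1, -1.1, 0.4]
grip_width: 0.0302
dx dy dz roll [ 0.03 -5.94 -0.06] 0.0  now [ 0.5187 -0.022   0.0993] yaw 101.91 tilt [-0.0014  0.0001] t 7.03 F [ 0.1 -1.1  0.4] w 0.0302
```

View pics/w5.png

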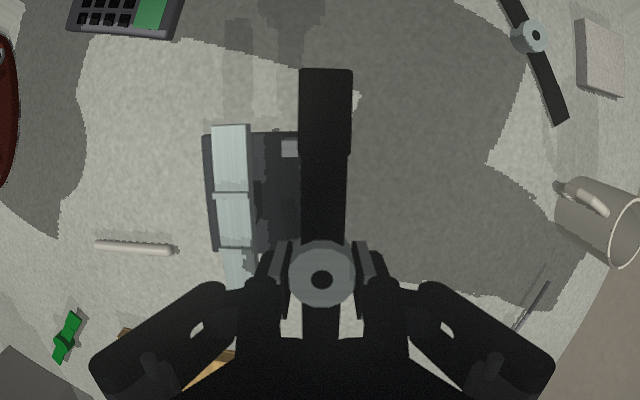

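The ridges are at (233,195) and (236,247), the beam's near end is at (231,125), and the held hub is at (322,275). Now comparing in one frame.

```bash
python3 - <<'E'
from h import *
np.set_printoptions(precision=2,suppress=True,linewidth=200)
a=dict(np.load('last_wrist.npz'));W=hub(a,None);s=env.sense()
R=Ro.from_quat(s['tool_rot'],scalar_first=True).as_matrix();T=(W-s['eef_pos'])@R*1000  # tool frame mm
# hub top
q=np.zeros(W.shape[:2],bool);q[235:315,285:360]=True
q&=(abs(W[...,2]-np.median(W[262:268,300:310,2]))<.004);h=T[q];print('hubtop z',W[q][:,2].mean(),'c',(np.percentile(h,.5,0)+np.percentile(h,99.5,0))/2,np.ptp(h,axis=0))
c=max(cv2.findContours(q.astype(np.uint8),0,2)[0],key=cv2.contourArea);print(cv2.minEnclosingCircle(c),[ (p-s['eef_pos'])@R*1000 for p in [fcast(a,*cv2.minEnclosingCircle(c)[0],W[q][:,2].mean())]])
# blade
b=(T[...,2]<0)|True
b=np.zeros_like(q);b[70:240,290:365]=True;b&=(W[...,2]>.11);B=T[b];f=cv2.fitLine(B[:,:2].astype(np.float32),2,0,.01,.01).ravel();print('blade',f,'end x',B[:,0].max())
# beam
m=np.zeros_like(q);m[110:285,200:262]=True;m&=(W[...,2]>.068)&(W[...,2]<.085);Q=T[m];print('beam',cv2.minAreaRect(Q[:,:2].astype(np.float32)))
f=cv2.fitLine(Q[:,:2].astype(np.float32),2,0,.01,.01).ravel();print(f,np.degrees(np.arctan2(f[1],f[0])))
for v in range(180,262,1):
    r=W[v,220:242,2]; print(v,round(T[v,220:242,0].mean(),1),round(r.mean()*1000,1),a['color'][v,222:242].mean().round(0),end=' | ')
E
```

```text
hubtop z 0.14381539722202205 c [ -0.21  -0.38 -44.23] [32.44 33.02  7.99]
((322.0, 273.9565124511719), 42.03892135620117) [array([  2.32,  -0.36, -44.33])]
blade [ 1.    0.02 55.48  0.42] end x 90.1411538690254
beam ((7.59228515625, -59.8722038269043), (115.10354614257812, 25.119548797607422), 0.19427183270454407)
[  1.     0.01  13.62 -59.23] 0.6442326
180 29.3 73.6 170.0 | 181 28.6 73.8 167.0 | 182 27.9 73.5 164.0 | 183 27.2 73.4 160.0 | 184 26.6 73.5 158.0 | 185 26.0 73.9 158.0 | 186 25.2 73.6 158.0 | 187 24.6 73.9 157.0 | 188 23.9 73.8 158.0 | 189 23.2 73.6 158.0 | 190 22.6 73.7 161.0 | 191 22.1 74.7 109.0 | 192 22.2 77.6 97.0 | 193 21.6 77.7 138.0 | 194 21.1 78.4 167.0 | 195 20.5 78.5 165.0 | 196 19.9 78.7 164.0 | 197 19.2 78.5 164.0 | 198 18.5 78.5 163.0 | 199 16.3 73.4 165.0 | 200 18.4 82.6 168.0 | 201 15.0 73.6 168.0 | 202 14.3 73.6 168.0 | 203 13.6 73.6 168.0 | 204 15.7 82.4 167.0 | 205 12.2 73.5 168.0 | 206 11.6 73.9 167.0 | 207 10.8 73.7 167.0 | 208 10.1 73.7 167.0 | 209 9.4 73.7 167.0 | 210 8.7 73.6 167.0 | 211 8.0 73.7 166.0 | 212 7.3 73.6 166.0 | 213 6.6 73.7 166.0 | 21
[... 368 characters left out ...]
6.4 73.8 164.0 | 232 -7.2 73.7 164.0 | 233 -7.9 73.8 163.0 | 234 -8.8 73.6 163.0 | 235 -9.6 73.4 163.0 | 236 -10.2 73.7 161.0 | 237 -11.0 73.7 159.0 | 238 -11.9 73.4 156.0 | 239 -12.5 73.7 153.0 | 240 -13.3 73.6 150.0 | 241 -14.1 73.5 150.0 | 242 -14.9 73.6 150.0 | 243 -16.9 70.8 150.0 | 244 -17.6 71.0 152.0 | 245 -17.2 73.6 135.0 | 246 -17.7 74.1 104.0 | 247 -17.7 75.8 79.0 | 248 -17.6 77.6 90.0 | 249 -17.8 78.7 142.0 | 250 -18.6 78.6 155.0 | 251 -19.3 78.7 157.0 | 252 -20.2 78.5 156.0 | 253 -20.9 78.6 157.0 | 254 -27.2 67.8 158.0 | 255 -30.0 63.9 160.0 | 256 -31.0 63.6 161.0 | 257 -32.0 63.5 160.0 | 258 -32.7 63.7 160.0 | 259 -33.6 63.6 159.0 | 260 -34.4 63.8 160.0 | 261 -35.4 63.4 159.0 |
```

```bash
python3 -m inch '[[0.05,-3.5,0,0],[0.05,-5.9,0,0],[0.05,-5.9,2,0],[0.05,-5.9,3.5,0],[0.05,-5.9,4.2,0],[0.05,-5.9,4.4,0],[0.05,-5.9,4.4,0]]'; python3 -c "
from h import *
goto(.4605,-.034,.0537,101.9)"
```

```text
time_s: 7.95
eef_pos: [0.4618, -0.0336, 0.0561]
tool_rot: [0.0, 0.63, 0.777, 0.0]
force: [0.1, 0.0, -0.7]
grip_width: 0.0298
dx dy dz roll [-0.01 -0.13  0.24] 0.0  now [ 0.4618 -0.0336  0.0561] yaw 101.91 tilt [ 0.0004 -0.0001] t 7.95 F [ 0.1  0.  -0.7] w 0.0298
```

```bash
python3 -m inch '[[0,-0.1,0.1,0],[0,-0.1,0.23,0],[0,-0.1,0.23,0]]'; python3 -m inch '[[0,0,0,0],[0,0,0,0],[0,0,0,0],[0,0,-2,0],[0,0,-6,0],[0,0,-11,0],[-5,0,-12,0],[-10,0,-12,0],[-14,0,-12,0],[-14,0,-12,0]]' 5.0 40; python3 -m inch '[[0,0,0,0],[0,0,0,0],[0,0,0,0],[0,0,0,0],[0,0,0,0]]'; python3 - <<'E'
from h import *
goto(.4605,-.034,.0537,101.9)
a=snap('wrist');save(a['color'],'pics/w6.png')
E
```

```text
time_s: 8.32
eef_pos: [0.4606, -0.0337, 0.0535]
tool_rot: [0.0, 0.63, 0.777, -0.0]
force: [-0.4, -0.2, -0.1]
grip_width: 0.0297
time_s: 9.57
eef_pos: [0.4898, -0.1731, 0.1732]
tool_rot: [0.0, 0.631, 0.776, -0.0]
force: [-0.3, 0.8, -0.0]
grip_width: 0.0502
time_s: 10.2
eef_pos: [0.4895, -0.1705, 0.1735]
tool_rot: [0.0, 0.63, 0.777, 0.0]
force: [0.0, -1.2, -0.4]
grip_width: 0.0501
dx dy dz roll [13.96 -0.02 11.98] 0.001  now [ 0.4895 -0.1705  0.1735] yaw 101.94 tilt [ 0.0001 -0.    ] t 10.2 F [ 0.  -1.2 -0.4] w 0.0501
```

View pics/w6.png

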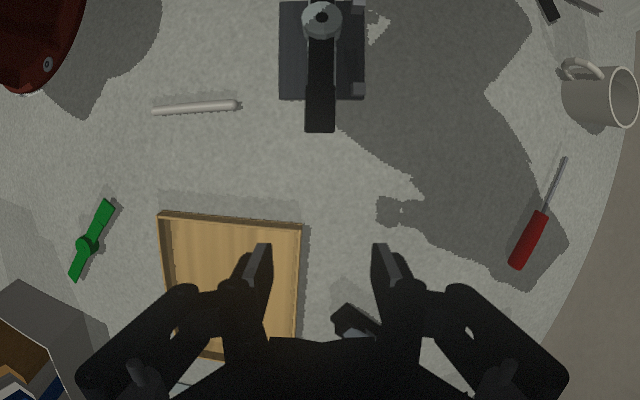

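The rotor rests on the beam, hub at (322,18) with one blade towards me. I'll measure the tilt from depth, waiting another 0.5 s in between.

```bash
cat > tilt.py <<'E'
from h import *
def tilt(n):
    s=snap(n);P=cloud(s) if n!='wrist' else hub(s,None)
    ax=np.array([-.204,.979]);d=P[...,:2]-[.4606,-.0345];al=d@ax;la=d@np.array([ax[1],-ax[0]])
    m=(abs(la)<.009)&(abs(al)>.02)&(abs(al)<.09)&(P[...,2]>.055)&(P[...,2]<.125)
    p=np.polyfit(al[m],P[...,2][m],1);p2=p
    for _ in range(3):
        r=abs(P[...,2]-np.polyval(p,al))<.006; mm=m&r;p=np.polyfit(al[mm],P[...,2][mm],1)
    h=(abs(la)<.025)&(abs(al)<.025)&(P[...,2]>.093)&(P[...,2]<.11);H=P[h]
    print(n,'slope',np.round(p,4),m.sum(),mm.sum(),'al range',al[mm].min(),al[mm].max(),'hub',len(H),H.mean(0) if len(H) else '')
    return p[0]
E
python3 -c "
from tilt import *
tilt('top');tilt('wrist')"
python3 -m inch '[[0,0,0,0],[0,0,0,0],[0,0,0,0],[0,0,0,0]]'
python3 -c "
from tilt import *
tilt('top');tilt('wrist');tilt('scene')"
```

```text
top slope [-0.2262  0.0897] 255 233 al range -0.06894046470625767 0.08987702226541427 hub 118 [ 0.4602852  -0.0322037   0.09724482]
wrist slope [-0.2226  0.0896] 2034 1963 al range -0.08308357235236943 0.028842105114193033 hub 1463 [ 0.45958493 -0.03322108  0.09628563]
time_s: 10.85
eef_pos: [0.4895, -0.1707, 0.1735]
tool_rot: [-0.0, 0.63, 0.777, 0.0]
force: [-0.9, 0.9, 0.2]
grip_width: 0.0503
top slope [-0.234   0.0896] 252 232 al range -0.06530966070363742 0.08987786668119759 hub 122 [ 0.46048764 -0.03384121  0.09707708]
wrist slope [-0.2224  0.0897] 2029 1957 al range -0.08316755390232382 0.028629798816948063 hub 1449 [ 0.45951981 -0.03324412  0.09632015]
scene slope [-0.2207  0.0896] 271 159 al range -0.08111243696452215 0.08868703998743661 hub 87 [ 0.46283199 -0.030803    0.09673478]
```

The slope is −0.222 in wrist, top and scene views, so the beam is at its stop. Rotor 2 is off-centre and goes in the dish. Regrasping it as it lies.

```bash
python3 -c "
from h import *
goto(.4598,-.0300,.0535,101.9)"
```

```text
dx dy dz roll [14.39 -0.   12.  ] 0.0  now [ 0.4895 -0.1708  0.1735] yaw 101.91 tilt [ 0. -0.] t 11.0 F [-0.2  0.7  0.8] w 0.0499
```

```bash
python3 -m inch '[[5,0,0,0],[10,0,0,0],[14.4,0,1,0],[14.4,0,5,0],[14.4,0,9,0],[14.4,0,11.3,0],[14.4,0,11.9,0],[14.4,0,11.9,0]]'; python3 -m inch '[[0,0,0,0],[0,0,0,0],[0,0,0,0],[0,0,0,0]]' 2.0 30; python3 -m inch '[[0,0,-1,0],[0,0,-4,0],[0,0,-7,0],[0,0,-8,0],[0,0,-8,0]]';python3 - <<'E'
from h import *
a=snap('wrist');W=hub(a,None);s=env.sense();R=Ro.from_quat(s['tool_rot'],scalar_first=True).as_matrix();T=(W-s['eef_pos'])@R*1000
for v in range(70,320,8): print(v,np.round(T[v,322,[0,2]]).astype(int),end=' ')
goto(.447,.3625,.13,101.9)
E
```

```text
time_s: 12.0
eef_pos: [0.46, -0.0299, 0.0548]
tool_rot: [0.0, 0.63, 0.777, 0.0]
force: [-0.6, 0.2, 0.6]
grip_width: 0.0498
time_s: 12.5
eef_pos: [0.4607, -0.03, 0.0556]
tool_rot: [0.001, 0.63, 0.777, 0.0]
force: [-0.7, -0.1, 6.6]
grip_width: 0.0302
time_s: 13.12
eef_pos: [0.4601, -0.0299, 0.1349]
tool_rot: [0.001, 0.63, 0.777, 0.0]
force: [-0.6, -0.1, -0.1]
grip_width: 0.0304
70 [111 133] 78 [ 88 -13] 86 [ 84 -14] 94 [ 80 -14] 102 [ 76 -16] 110 [ 73 -16] 118 [ 69 -16] 126 [ 65 -19] 134 [ 61 -18] 142 [ 58 -20] 150 [ 54 -21] 158 [ 50 -22] 166 [ 47 -24] 174 [ 43 -23] 182 [ 39 -25] 190 [ 36 -26] 198 [ 32 -26] 206 [ 28 -27] 214 [ 25 -29] 222 [ 21 -29] 230 [ 18 -32] 238 [ 17 -40] 246 [ 14 -40] 254 [ 10 -41] 262 [  7 -43] 270 [  3 -43] 278 [ -2 -43] 286 [ -5 -44] 294 [ -9 -44] 302 [-19 -38] 310 [-23 -39] 318 [-27 -41] dx dy dz roll [38.64  6.87  0.42] 0.0  now [ 0.4596 -0.0298  0.1341] yaw 101.92 tilt [-0.0002  0.0001] t 13.18 F [0.  0.8 0.2] w 0.0301
```

Held, with the hub top 43 mm behind the TCP and the far blade drooping 0.23 rad. Moving to the dish; I'll let the tip meet the floor, level the rotor, then release.

```bash
python3 -m inch '[[6,1,0,0],[12,2.1,0,0],[18,3.2,0,0],[24,4.3,0,0],[30,5.3,0,0],[35,6.2,2,0],[37.5,6.7,5,0],[38.6,6.9,8.5,0],[38.6,6.9,10.5,0],[38.6,6.9,10.5,0]]'; python3 -c "
from h import *
goto(.447,.3625,-.003,101.9)"
```

```text
time_s: 14.42
eef_pos: [0.4454, 0.3609, 0.0268]
tool_rot: [-0.001, 0.63, 0.777, -0.003]
force: [-0.6, -0.2, -0.4]
grip_width: 0.03
dx dy dz roll [0.13 0.21 2.98] 0.001  now [0.4454 0.3609 0.0268] yaw 101.93 tilt [-0.0046 -0.0029] t 14.43 F [-0.6 -0.2 -0.4] w 0.03
```

```bash
python3 -m inch '[[0,0,1.5,0],[0,0,2.6,0],[0,0,3.1,0],[0,0,3.4,0],[0,0,3.7,0],[0,0,4.0,0],[0,0,4.0,0]]' - 20;  python3 -c "
from h import *
goto(.447,.3625,-.015,101.9)"
```

```text
time_s: 15.3
eef_pos: [0.4479, 0.3623, -0.0105]
tool_rot: [0.0, 0.63, 0.777, 0.0]
force: [0.8, -0.6, 2.3]
grip_width: 0.0299
dx dy dz roll [ 0.04 -0.08  0.45] 0.0  now [ 0.4479  0.3623 -0.0105] yaw 101.91 tilt [0.0005 0.0004] t 15.3 F [ 0.8 -0.6  2.3] w 0.0299
```

```bash
python3 -m inch '[[0,0,0.2,0],[0,0,0.4,0],[0,0,0.4,0]]'; python3 -m inch '[[0,0,0,0],[0,0,0,0],[0,0,0,0],[0,0,-3,0],[0,0,-8,0],[0,0,-13,0],[0,0,-13,0]]' 5.0 20; python3 - <<'E'
from h import *
a=snap('wrist');W=hub(a,None)
m=(abs(W[...,0]-.447)<.07)&(abs(W[...,1]-.3625)<.11)&(W[...,2]>.011)&(W[...,2]<.04)&(np.hypot(W[...,0]-.412,W[...,1]-.355)<.11)
Q=W[m];print(len(Q),cv2.minAreaRect((Q[:,:2]*1000).astype(np.float32)))
f=(Q[:,2]<.023);d=(Q[f][:,:2]-[.447,.3625])@[-.206,.978];print('slope',np.polyfit(d,Q[f][:,2],1),Q[:,2].max(),'floor',np.median(W[...,2][(np.hypot(W[...,0]-.39,W[...,1]-.35)<.03)]))
goto(.6755,.1712,.12,132)
E
```

```text
time_s: 15.68
eef_pos: [0.4484, 0.3623, -0.0134]
tool_rot: [0.001, 0.63, 0.777, 0.001]
force: [-0.9, -3.3, 13.9]
grip_width: 0.0302
time_s: 16.55
eef_pos: [0.4499, 0.3636, 0.1193]
tool_rot: [0.001, 0.63, 0.777, 0.003]
force: [0.4, -0.0, -0.2]
grip_width: 0.0496
4791 ((447.33148193359375, 363.334228515625), (31.904966354370117, 182.7210235595703), 8.902908325195312)
slope [-0.00242085  0.01837617] 0.029758046231236058 floor 0.21092089534384906
dx dy dz roll [-23.43  18.24  -0.27] -0.525  now [0.4486 0.3628 0.117 ] yaw 101.92 tilt [0.0028 0.0018] t 16.6 F [ 0.5 -0.3 -0.6] w 0.0501
```

Rotor 2 lies flat in the dish at (0.447, 0.363), slope ≈ 0. Next is rotor 1.

```bash
python3 -m inch '[[-4,3,-1,-0.15],[-8,6,-2,-0.3],[-13,9.5,-2,-0.45],[-18,13,-2,-0.525],[-21.5,16.5,-1,-0.525],[-23.4,18.2,0,-0.525],[-23.4,18.2,0,-0.525],[-23.4,18.2,0,-0.525]]'; python3 - <<'E'
from h import *
np.set_printoptions(precision=4,suppress=True)
a=snap('wrist');W=hub(a,None)
m=((W[...,2]>.008)&(W[...,2]<.04)&(np.hypot(W[...,0]-.6755,W[...,1]-.1712)<.11)).astype(np.uint8)
k,l,st,_=cv2.connectedComponentsWithStats(m);i=1+st[1:,4].argmax();Q=W[l==i];print(st[i])
print(cv2.minAreaRect((Q[:,:2]*1000).astype(np.float32)))
h=Q[Q[:,2]>.0205];print(len(h),h.mean(0),np.ptp(h,axis=0))
f=cv2.fitLine((Q[:,:2]*1000).astype(np.float32),cv2.DIST_HUBER,0,.01,.01).ravel();print(np.degrees(np.arctan2(f[1],f[0])))
goto(h[:,0].mean(),h[:,1].mean(),-.0205,132)
E
```

```text
time_s: 17.6
eef_pos: [0.6728, 0.1711, 0.1143]
tool_rot: [-0.001, 0.407, 0.914, -0.001]
force: [0.1, -0.3, 0.2]
grip_width: 0.0501
[ 309   91   36  192 4853]
((675.9880981445312, 172.52285766601562), (30.34186553955078, 182.08364868164062), 43.79712677001953)
1018 [0.6756 0.1727 0.0237] [0.0316 0.0318 0.005 ]
-46.648613
dx dy dz roll [-0.09  0.3  13.54] 0.001  now [0.6729 0.1714 0.1149] yaw 132.04 tilt [-0.0013  0.    ] t 17.65 F [-0.1 -0.3  0.1] w 0.0503
```

```bash
python3 -m inch '[[-0.09,0.3,4,-0.026],[-0.09,0.3,8,-0.026],[-0.09,0.3,11.5,-0.026],[-0.09,0.3,13,-0.026],[-0.09,0.3,13.4,-0.026],[-0.09,0.3,13.4,-0.026]]'; python3 -m inch '[[0,0,0,0],[0,0,0,0],[0,0,0,0],[0,0,0,0]]' 2.0 40; python3 -c "
from h import *
goto(.519,-.022,.10,101.9)"
```

```text
time_s: 18.4
eef_pos: [0.6775, 0.1724, -0.0173]
tool_rot: [0.001, 0.395, 0.919, 0.0]
force: [1.0, -0.6, 0.2]
grip_width: 0.0501
time_s: 18.9
eef_pos: [0.678, 0.1723, -0.0168]
tool_rot: [0.001, 0.395, 0.919, 0.001]
force: [-0.5, 0.5, 6.1]
grip_width: 0.0299
dx dy dz roll [ -3.17 -24.88 -11.73] 0.551  now [ 0.678   0.1723 -0.0168] yaw 133.48 tilt [0.0025 0.0005] t 18.9 F [-0.5  0.5  6.1] w 0.0299
```

Gripped at 30 mm. Moving to the same sidestep pose as before.

```bash
python3 -m inch '[[0,0,-4,0],[0,0,-9,0.05],[-0.6,-4.5,-11.7,0.2],[-1.3,-10,-11.7,0.35],[-2,-16,-11.7,0.5],[-2.6,-20.5,-11.7,0.551],[-3,-23.5,-11.7,0.551],[-3.2,-24.9,-11.7,0.551],[-3.2,-24.9,-11.7,0.551],[-3.2,-24.9,-11.7,0.551]]'; python3 - <<'E'
from h import *
np.set_printoptions(precision=2,suppress=True,linewidth=200)
a=snap('wrist');W=hub(a,None);s=env.sense()
goto(.519,-.022,.10,101.9)
R=Ro.from_quat(s['tool_rot'],scalar_first=True).as_matrix();T=(W-s['eef_pos'])@R*1000
q=np.zeros(W.shape[:2],bool);q[225:330,285:360]=True
z0=np.median(W[262:290,300:345,2]);q&=abs(W[...,2]-z0)<.004;h=T[q]
print('hubtop z',W[q][:,2].mean(),'c',(np.percentile(h,.5,0)+np.percentile(h,99.5,0))/2,np.ptp(h,axis=0))
b=np.zeros_like(q);b[60:235,290:365]=True;b&=(W[...,2]>.11)&(T[...,0]>25);B=T[b];f=cv2.fitLine(B[:,:2].astype(np.float32),2,0,.01,.01).ravel();print('blade',f,'end x',B[:,0].max(),'zslope',np.polyfit(B[:,0],B[:,2],1)[0])
m=np.zeros_like(q);m[110:285,190:275]=True;m&=(W[...,2]>.068)&(W[...,2]<.085);Q=T[m];print('beam',cv2.minAreaRect(Q[:,:2].astype(np.float32)),'z',np.median(W[m][:,2]))
f=cv2.fitLine(Q[:,:2].astype(np.float32),2,0,.01,.01).ravel();print(f)
yc=np.median(Q[:,1]);r=m&(abs(T[...,1]-yc)<7)&(W[...,2]>.0768);x=T[r][:,0];print('ridges + ',np.percentile(x[x>5],[3,25,50,75,97]),'- ',np.percentile(x[x<-5],[3,25,50,75,97]))
E
```

```text
time_s: 20.15
eef_pos: [0.5191, -0.0219, 0.0986]
tool_rot: [0.0, 0.63, 0.777, 0.0]
force: [-0.3, -0.0, -0.2]
grip_width: 0.0297
dx dy dz roll [-0.02 -0.   -0.15] 0.001  now [ 0.52 -0.02  0.1 ] yaw 101.97 tilt [0. 0.] t 20.2 F [-0.6  0.7 -0.9] w 0.0298
hubtop z 0.13911657600949312 c [  1.29  -0.41 -40.6 ] [32.24 33.87  7.94]
blade [ 1.   -0.   60.53 -0.6 ] end x 92.30097843872385 zslope -0.026150277241707983
beam ((7.623699188232422, -60.26633834838867), (114.94404602050781, 24.705900192260742), 0.1725582778453827) z 0.07365000467437392
[  1.     0.01  13.68 -59.66]
ridges +  [18.51 19.43 20.51 21.55 22.35] -  [-21.54 -20.35 -18.96 -17.78 -17.2 ]
```

```bash
python3 -m inch '[[-0.09,-3.5,0,0],[-0.09,-5.95,0,0],[-0.09,-5.95,2,0],[-0.09,-5.95,3.3,0],[-0.09,-5.95,3.7,0],[-0.09,-5.95,3.9,0],[-0.09,-5.95,3.9,0]]'; python3 -c "
from h import *
import numpy as np
goto(.5191-.0595*.978-.0009*-.206,-.0219-.0595*.206-.0009*.978,.0577,101.9)"
```

```text
time_s: 21.08
eef_pos: [0.4605, -0.0356, 0.0596]
tool_rot: [0.0, 0.63, 0.777, 0.0]
force: [-0.3, -0.8, -0.4]
grip_width: 0.03
dx dy dz roll [0.05 0.07 0.19] 0.001  now [ 0.4605 -0.0356  0.0596] yaw 101.93 tilt [ 0.0002 -0.    ] t 21.07 F [-0.3 -0.8 -0.4] w 0.03
```

```bash
python3 -m inch '[[0.05,0.05,0.1,0],[0.05,0.05,0.18,0],[0.05,0.05,0.18,0]]'; python3 -m inch '[[0,0,0,0],[0,0,0,0],[0,0,0,0],[0,0,-2,0],[0,0,-6,0],[0,0,-11,0],[-5,0,-12,0],[-10,0,-12,0],[-14,0,-12,0],[-14,0,-12,0]]' 5.0 40; python3 -m inch '[[0,0,0,0],[0,0,0,0],[0,0,0,0],[0,0,0,0],[0,0,0,0],[0,0,0,0]]'; python3 -c "
from tilt import *
tilt('top');tilt('wrist');tilt('scene')"
python3 -m inch '[[0,0,0,0],[0,0,0,0],[0,0,0,0],[0,0,0,0],[0,0,0,0],[0,0,0,0]]'
python3 -c "
from tilt import *
tilt('top');tilt('wrist');tilt('scene')"
```

```text
time_s: 21.45
eef_pos: [0.4606, -0.0351, 0.0577]
tool_rot: [0.0, 0.63, 0.777, 0.0]
force: [0.1, 0.8, 0.2]
grip_width: 0.03
time_s: 22.7
eef_pos: [0.4898, -0.1745, 0.1774]
tool_rot: [0.0, 0.631, 0.776, -0.0]
force: [0.0, 0.6, -0.0]
grip_width: 0.0502
time_s: 23.45
eef_pos: [0.4894, -0.172, 0.1777]
tool_rot: [0.0, 0.63, 0.777, 0.0]
force: [-0.3, 0.3, 0.7]
grip_width: 0.0502
top slope [-0.0781  0.0889] 249 243 al range -0.06548429585702549 0.08990980126433 hub 106 [ 0.45990686 -0.03373483  0.09770252]
wrist slope [-0.0736  0.0887] 2004 2004 al range -0.0888518297462904 0.027710342386902984 hub 1194 [ 0.45910872 -0.03245757  0.09734885]
scene slope [-0.0786  0.0884] 302 210 al range -0.0876998935962537 0.08956518758870981 hub 77 [ 0.46195472 -0.03087021  0.09741967]
time_s: 24.35
eef_pos: [0.4894, -0.1721, 0.1777]
tool_rot: [-0.0, 0.63, 0.777, 0.0]
force: [0.4, 0.1, -0.3]
grip_width: 0.0499
top slope [-0.0811  0.0889] 251 245 al range -0.06509820859428093 0.08988991955875786 hub 101 [ 0.4603845  -0.03345928  0.09732895]
wrist slope [-0.0733  0.0888] 1999 1999 al range -0.0888822677862008 0.027806963273993644 hub 1192 [ 0.45910759 -0.03254069  0.09734702]
scene slope [-0.0763  0.0886] 293 205 al range -0.08808904245363723 0.08976525306060203 hub 83 [ 0.46281253 -0.03116186  0.09749753]
```

Settled at −0.075 (−0.073 wrist, −0.076 scene, −0.081 top), stable over 0.9 s and inside 0.09. Rotor 1 counts as balanced and goes in the tray.

```bash
python3 -c "
from h import *
goto(.4602,-.0325,.0545,101.9)"
```

```text
dx dy dz roll [14.26  0.02 12.32] 0.0  now [ 0.4895 -0.1721  0.1777] yaw 101.92 tilt [ 0. -0.] t 24.5 F [0.1 0.2 0.6] w 0.05
```

```bash
python3 -m inch '[[5,0,0,0],[10,0,0,0],[14.3,0,1,0],[14.3,0,5,0],[14.3,0,9,0],[14.3,0,11.5,0],[14.3,0,12.2,0],[14.3,0,12.2,0]]'; python3 -m inch '[[0,0,0,0],[0,0,0,0],[0,0,0,0],[0,0,0,0]]' 2.0 30; python3 -m inch '[[0,0,-1,0],[0,0,-4,0],[0,0,-7,0],[0,0,-8,0],[0,0,-8,0]]';python3 - <<'E'
from h import *
a=snap('wrist');W=hub(a,None);s=env.sense();R=Ro.from_quat(s['tool_rot'],scalar_first=True).as_matrix();T=(W-s['eef_pos'])@R*1000
for v in range(70,320,12): print(v,np.round(T[v,322,[0,2]]).astype(int),end=' ')
goto(.405,-.356,.13,96.76)
E
```

```text
time_s: 25.5
eef_pos: [0.4601, -0.0322, 0.0559]
tool_rot: [-0.0, 0.63, 0.777, -0.0]
force: [0.1, 0.0, -0.5]
grip_width: 0.0501
time_s: 26.0
eef_pos: [0.4608, -0.0323, 0.0568]
tool_rot: [0.001, 0.63, 0.777, 0.0]
force: [-1.6, -0.6, 7.0]
grip_width: 0.0301
time_s: 26.62
eef_pos: [0.4603, -0.0322, 0.1361]
tool_rot: [0.001, 0.63, 0.777, 0.0]
force: [0.1, 0.1, 0.2]
grip_width: 0.03
70 [ 91 -24] 82 [ 85 -25] 94 [ 80 -25] 106 [ 74 -26] 118 [ 69 -27] 130 [ 64 -27] 142 [ 58 -28] 154 [ 53 -27] 166 [ 48 -30] 178 [ 42 -30] 190 [ 37 -30] 202 [ 31 -29] 214 [ 26 -31] 226 [ 20 -31] 238 [ 16 -37] 250 [ 12 -40] 262 [  6 -41] 274 [  0 -42] 286 [ -6 -42] 298 [-13 -43] 310 [-26 -35] dx dy dz roll [-30.56 -12.04   0.53] 0.09  now [ 0.4597 -0.0321  0.1353] yaw 101.91 tilt [-0.0002  0.    ] t 26.68 F [ 0.4 -0.2 -0.3] w 0.0306
```

```bash
python3 -m inch '[[-5.5,-2.2,0,0.02],[-11,-4.4,0,0.05],[-16.5,-6.6,0,0.09],[-22,-8.8,0,0.09],[-26.5,-10.5,0,0.09],[-29.5,-11.7,2,0.09],[-30.5,-12,5,0.09],[-30.5,-12,8.5,0.09],[-30.5,-12,10.5,0.09],[-30.5,-12,10.5,0.09]]'; python3 -c "
from h import *
goto(.405,-.356,-.0125,96.76)"
```

```text
time_s: 27.92
eef_pos: [0.4038, -0.3536, 0.0282]
tool_rot: [-0.003, 0.664, 0.748, 0.0]
force: [-0.5, -0.7, 0.3]
grip_width: 0.0305
dx dy dz roll [-0.27  0.1   4.07] -0.0  now [ 0.4038 -0.3536  0.0282] yaw 96.75 tilt [-0.0034  0.0039] t 27.93 F [-0.5 -0.7  0.3] w 0.0305
```

```bash
python3 -m inch '[[-0.2,0.1,1.5,0],[-0.2,0.1,2.8,0],[-0.2,0.1,3.6,0],[-0.2,0.1,3.9,0],[-0.2,0.1,4.05,0],[-0.2,0.1,4.05,0]]' - 20; python3 -c "
from h import *
goto(.405,-.356,-.0125,96.76)"
```

```text
time_s: 28.68
eef_pos: [0.4069, -0.3574, -0.0096]
tool_rot: [0.0, 0.664, 0.748, -0.0]
force: [0.7, 0.6, -0.4]
grip_width: 0.0299
dx dy dz roll [ 0.16 -0.17  0.29] 0.0  now [ 0.4069 -0.3574 -0.0096] yaw 96.76 tilt [ 0.0003 -0.0003] t 28.68 F [ 0.7  0.6 -0.4] w 0.0299
```

```bash
python3 -m inch '[[0,0,0.15,0],[0,0,0.3,0],[0,0,0.4,0],[0,0,0.4,0]]'; python3 -m inch '[[0,0,0,0],[0,0,0,0],[0,0,0,0],[0,0,-3,0],[0,0,-8,0],[0,0,-13,0],[0,0,-16,0],[0,0,-16,0],[0,0,-16,0]]' 5.0 20; python3 - <<'E'
from h import *
goto(.405,-.356,-.0125,96.76)
a=snap('wrist');W=hub(a,None)
ax=np.array([-.118,.993]);d=W[...,:2]-[.405,-.356];al=d@ax;la=d@np.array([.993,.118])
m=(abs(al)<.105)&(abs(la)<.06)&(W[...,2]>.010)&(W[...,2]<.04)
Q=W[m];print(len(Q),cv2.minAreaRect((Q[:,:2]*1000).astype(np.float32)))
k=m&(W[...,2]<.0235);print(np.polyfit(al[k],W[...,2][k],1),Q[:,2].max(),al[k].min(),al[k].max())
b=snap('top');c=snap('scene')
v=np.hstack([cv2.resize(a['color'],(640,400))[:, :],]);save(np.vstack([np.hstack([b['color'][140:260,160:500]]),np.hstack([c['color'][130:260,140:480]])]).repeat(2,0).repeat(2,1),'pics/end.png')
E
```

```text
time_s: 29.18
eef_pos: [0.4071, -0.3581, -0.0128]
tool_rot: [0.001, 0.664, 0.748, -0.0]
force: [-2.2, 1.0, 10.4]
grip_width: 0.0301
time_s: 30.3
eef_pos: [0.4064, -0.3568, 0.1453]
tool_rot: [-0.001, 0.664, 0.748, 0.0]
force: [-1.0, -0.0, -0.6]
grip_width: 0.05
dx dy dz roll [ 0.08 -0.11 15.78] 0.0  now [ 0.4064 -0.3568  0.1453] yaw 96.76 tilt [-0.0007  0.0008] t 30.3 F [-1.  -0.  -0.6] w 0.05
4069 ((405.8967590332031, -358.73162841796875), (31.19532585144043, 181.52316284179688), 7.002645492553711)
[-0.00181341  0.01836465] 0.029651896373607302 -0.09354746864934393 0.08797018592252548
```

View pics/end.png

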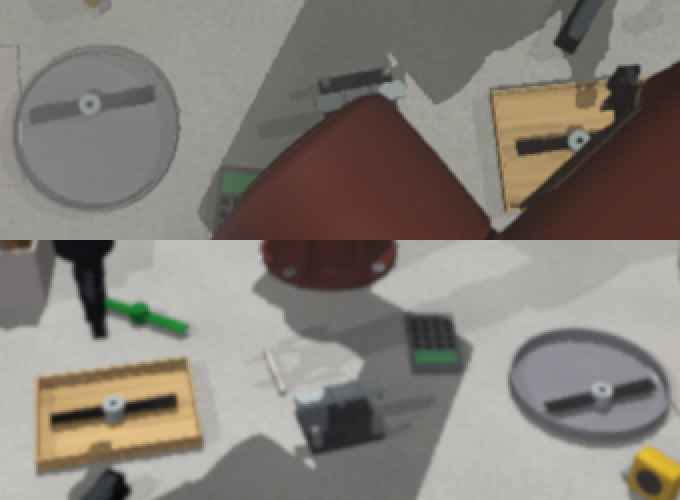

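The last picture shows one rotor flat in the dish (hub at (90,103) in the top half). The other is flat in the tray (hub at (113,408) in the lower half). The beam is empty, the green decoy hasn't moved, and the gripper is clear. Handing in.

```bash
python3 -c "
from rig import env
print(env.finish_job())"
```

```text
the job is handed in; nothing more can be done
None
```

Both rotors were checked on the balance, sorted and handed in at about 30 s.

- **Rotor 2** was checked first. It sank to the stop at about −0.22 rad, seen from three cameras, and now lies flat in the dish.
- **Rotor 1** settled at about −0.075 rad. The three cameras read −0.073 to −0.081, stable over 0.9 s. That is inside the 0.09 limit but not by much, so I judged it balanced. It lies flat in the middle of the tray.

**Final checks:** the tilt of each rotor where it lies is about 0.002 rad. The beam is empty, the gripper is clear, and the green rotor and nearby things in the last picture had not visibly moved. I did not re-check the objects outside that picture.

**What went wrong:** my first grasp closed above rotor 2's hub without moving it. The fingertips turned out to end about 25 mm behind the reported tool point. I saw this in the wrist camera's depth and corrected for it on every later grasp.

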